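# Clamp the slate sign under its hold-down frame, crosswise in two passes

## Task

Clamp the slate sign for carving by turning its four T-knobs clockwise, crosswise and in two passes: first make each just snug (about 0.46 N m), always taking the diagonally opposite knob before its neighbours, then go round crosswise once more and bring each to firm (about 0.60 N m). Go by the feel of each knob, since they bite at different points; never overtighten one or lean on the brittle slate, leave the things lying around where they are, and let go at the end.

Things in the scene. Friction and masses are not known exactly. Their poses are not given: they have to be found in the camera images.
- fixture: Carving fixture fixed to the bench: plywood board 210 x 370 x 20 mm, on it a slate sign, over that a dark steel hold-down frame 170 x 200 mm, 6 mm thick, its top 46 mm above the bench, with four like T-knobs at its corners, on axes at x = +-65, y = +-80 mm in this frame. Origin: centre of the board's underside, on the bench; z up.
- slate: The slate sign, dark, 94 x 340 x 20 mm, its length along the fixture's y, fixed under the frame; brittle. Origin: centre of its underside, on the board; its top is 20 mm above.
- knob_a: T-knob at the fixture's +x, +y corner, opposite knob_c. Steel bar handle 50 long x 12 wide x 18 mm tall on a 12 mm round shank, over a 39 mm collar. Origin: centre of the bar, on the screw axis, 88 mm above the bench; x along the bar, z up. The collar's top lies 30 mm below the origin; beside the shank it is free down to there.
- knob_b: T-knob at the -x, +y corner, opposite knob_d. Size, origin and axes as knob_a. All four: clockwise from above tightens; the knob keeps its height. The bar sits on a springy shank: it winds up 0.5 rad per N m before the screw follows, and springs back by that when let go, while the screw stays where it was turned to.
- knob_c: T-knob at the -x, -y corner, opposite knob_a. Size, origin and axes as knob_a. All four: the screw turns at a steady 0.40 N m for 0.1 to 0.7 rad, differing from knob to knob and not to be seen, then bites: 32 N of load per rad of screw and 0.015 N m per N. 0.46 N m means 4 N, 0.60 N m 13 N. Read at rest after a turn it is up to 0.09 N m lower.
- knob_d: T-knob at the +x, -y corner, opposite knob_b. Size, origin and axes as knob_a. All four: from a fresh grasp the bar turns some 0.5 to 1.2 rad until snug, and in the second pass some 0.5 to 0.8 rad until firm.
- nut_a: Nut of knob_a, under the fixture's board, not to be seen; its screw draws it up 15 mm per rad. Where it meets its spring seat in the fixture differs and is not known; its force on the fixture is the knob's clamp load. Origin: on the screw axis.
- nut_b: Nut of knob_b, under the fixture's board, not to be seen; its screw draws it up 15 mm per rad. Where it meets its spring seat in the fixture differs and is not known; its force on the fixture is the knob's clamp load. Origin: on the screw axis.
- nut_c: Nut of knob_c, under the fixture's board, not to be seen; its screw draws it up 15 mm per rad. Where it meets its spring seat in the fixture differs and is not known; its force on the fixture is the knob's clamp load. Origin: on the screw axis.
- nut_d: Nut of knob_d, under the fixture's board, not to be seen; its screw draws it up 15 mm per rad. Where it meets its spring seat in the fixture differs and is not known; its force on the fixture is the knob's clamp load. Origin: on the screw axis.
- rubstone: Bystander: rubbing stone 30 x 50 x 20 mm lying on one end of the slate. Origin: centre of its underside.
- pencil: Bystander: flat carpenter's pencil stub 8 x 70 x 7 mm lying on the slate within the frame's window. Origin: centre of its underside.
- mallet: Bystander: round wooden mallet standing on its head, 190 mm tall, 80 mm wide. Origin: centre of its underside.
- chisel1: Bystander: stone chisel, about 195 mm long, 11 mm thick, lying on the bench. Origin: centre of its underside.
- chisel2: Bystander: second, narrower chisel lying on the bench. Origin: centre of its underside.
- brush: Bystander: brush lying on the bench. Origin: centre of its underside.
- mug: Bystander: mug, 85 mm tall, 76 mm wide. Origin: centre of its underside.
- offcut: Bystander: slate offcut 80 x 60 x 25 mm. Origin: centre of its underside.

How it is judged (in metres and radians):
On the way, in this order (a step that is already met when the one before it is completed fails the run):
1. one knob is snug (clamp load above 3 N) (contact force between any of nut_a, nut_b, nut_c, nut_d and fixture above 3 N), for 0.2 s.
2. the diagonally opposite knob is snug (clamp load above 3 N) as well ((contact force between each of nut_a, nut_c and fixture above 3 N or contact force between each of nut_b, nut_d and fixture above 3 N)), for 0.2 s.
3. a third knob is snug (clamp load above 3 N) as well ((contact force between each of nut_a, nut_b, nut_c and fixture above 3 N or contact force between each of nut_b, nut_c, nut_d and fixture above 3 N or contact force between each of nut_c, nut_d, nut_a and fixture above 3 N or contact force between each of nut_d, nut_a, nut_b and fixture above 3 N)), for 0.2 s.
4. all four knobs are snug (clamp load above 3 N) (contact force between each of nut_a, nut_b, nut_c, nut_d and fixture above 3 N), for 0.2 s.
5. one knob is firm (clamp load above 12 N) (contact force between any of nut_a, nut_b, nut_c, nut_d and fixture above 12 N), for 0.2 s.
6. the diagonally opposite knob is firm (clamp load above 12 N) as well ((contact force between each of nut_a, nut_c and fixture above 12 N or contact force between each of nut_b, nut_d and fixture above 12 N)), for 0.2 s.
7. a third knob is firm (clamp load above 12 N) as well ((contact force between each of nut_a, nut_b, nut_c and fixture above 12 N or contact force between each of nut_b, nut_c, nut_d and fixture above 12 N or contact force between each of nut_c, nut_d, nut_a and fixture above 12 N or contact force between each of nut_d, nut_a, nut_b and fixture above 12 N)), for 0.2 s.
8. all four knobs are firm (clamp load above 12 N) (contact force between each of nut_a, nut_b, nut_c, nut_d and fixture above 12 N), for 0.2 s.
At the end, for the whole second after the job is handed in: Each of the four knobs clamps with 12 to 22 N (0.58 to 0.73 N m in turning), the knobs are at rest and let go (all of step 8 and contact force between each of nut_a, nut_b, nut_c, nut_d and fixture below 22 N and angular speed of each of knob_a, knob_b, knob_c, knob_d below 0.1 rad/s); the robot touches nothing.
It fails at once if a knob was overtightened: clamp load above 25 N (contact force between any of nut_a, nut_b, nut_c, nut_d and fixture above 25 N).
It fails at once if the robot leaned on the slate with more than 10 N (contact force between any of the arm, the fingers and slate above 10 N).
It fails at once if a thing lying around was moved by more than 30 mm (distance of any of rubstone, pencil, mallet, chisel1, chisel2, brush, mug, offcut from where it was at the start of the episode above 0.03 m).
It also fails if it takes over 72 s, if anything falls off the work surface, if the arm or the gripper's body presses on something with over 40 N, if the wrist force passes 120 N, or if a joint passes its speed limit or range.

## Robot

A 7-joint arm with a two-finger parallel gripper is mounted at the origin on the work surface. World frame = base frame: x ahead of the robot, y to its left, z up, the work surface at z = 0. Lengths are in mm, angles in rad, forces in N, time in s.
With the tool pointing down it reaches from about 375 to 925 mm from the base axis. Payload 3.1 kg.
Tool frame: the origin (TCP) lies at the very end of the fingers, on their centre line; the grasp point (between the pads) lies behind it (arm.tcp_to_grasp is the z of the grasp point in the tool frame, in mm); z points along the fingers, y is the line along which they close (so a half turn about z gives the same grasp; the last joint's range is limited). The gripper opens to 85 mm and grips with 20 to 120 N. Pads are 22 mm wide; open, the fingers measure 114 mm over their backs; the gripper's body (76 mm by 85 mm) begins 54 mm behind the grasp point. The pads swing forward as they close: fully open they stand 13 mm farther back than shut.
Start: joints at [1.143, 0.383, 0.044, 1.598, -0.018, 1.161, -0.05], TCP at [210.524, -614.965, 231.269] pointing down, gripper open.
Joint ranges: [-2.61, 2.61], [-0.41, 2.15], [-1.48, 1.57], [0, 2.5], [-1.57, 4.71], [0.05, 1.97], [-2.85, 2.85]. Speed limits (rad/s): [2.79, 2.79, 3.14, 3.14, 3.14, 3.14, 3.14].

## Interface

Orientations are given as a rotation vector (axis times angle).
In Python, from cell import arm gives the robot as it stands.
- The arm moves only by the shell command python3 -m handwheel 'ROWS' [FORCE]. ROWS is JSON, a list of rows, each a list of 5 numbers: the shift along the tool's x, y, z in cm, then the turn about the tool's z in rad, then the gripper's target within -1 to 1 (fully open at 1, half-way at 0, shut at -1). In form: [[dx, dy, dz, spin, gripper], ...]. A call has exactly 8 rows; each row is the pose to reach, as a shift and turn from the pose commanded when the call began, along the tool's axes at that moment; what a row does not reach only later rows make up. A row lasts 1/12 s, in which the tool goes at most 41.7 mm and 7.16 degrees, less where a joint would pass 70% of its speed; a pose out of reach is approached as far as the arm can. A call with a gripper value outside its range is refused whole. The fingers move at their own pace and stop on an object; FORCE is the grip in N (left out, the last holds). Time passes only in rows, so rows that repeat a pose let the fingers close, or fill a call up. It gives the time, the measured TCP pose, the force, the opening and the grip force at its end, in the units of the state.
- arm.sense(): the state, without advancing time (a new reading comes with each control period).
- arm.read_camera(name): name is "scene" or "side" or "wrist"; returns (picture, depth): 420x560x3 uint8, red, green, blue; 420x560 float32, mm along the optical axis (not along the pixel's ray), 0 where there is no reading.
- arm.calibration(name): a dict with "fx", "fy", "cx", "cy" (pixels), "rvec" (rotation vector, rad) and "tvec" (3), from world to camera coordinates, as OpenCV has them; the wrist camera has in their place "mount" (4x4, takes a point from camera to tool coordinates, whose origin is the TCP and whose axes are the flange's). Camera axes: x right, y down, z forward; pixel columns grow to the right and rows downward; lengths in mm; the calibration is good to about 2 mm. A picture is of the moment at which its call begins: read the wrist's pose just before it. calibration takes no time and is no camera call.
- arm.job_done(): hands the job in; it is judged then, once.
The state is a dict: "clock": time; "qpos": joint angles; "joint_vel": joint speeds; "joint_torque": joint torques, N m; "ee_pos": TCP position; "tcp_rot": TCP orientation; "contact_force": force on the tool from outside, world axes, zero at the start; "wrist_torque": the same for the moment, N m; "finger_gap": opening from 0.0 (shut) to 1.0 (fully open); "grip_force": force on a finger pad.
Only numpy, scipy, OpenCV 4.12 (cv2) and the standard library are available. Lean on these libraries where they do the work, as an engineer would, in place of code of your own. Each camera call takes 0.05 s, during which the arm holds its last target. There are 200 camera calls.

## Working session

There is one attempt and no reset: what is moved stays moved. The work goes in short steps, Python scripts to look and compute and a shell command to move; the robot and the scene stay as the last step left them, time stands still between calls to the robot, and variables do not carry over. Pictures are saved under pics/ and viewed, at most 10 in all, crops included, and the job is handed in when it is done.

```bash
ls; mkdir -p pics
python3 - <<'E'
from cell import arm
import cv2,numpy as np
s=arm.sense();print({k:np.round(v,3).tolist() for k,v in s.items()});print(arm.tcp_to_grasp)
for n in("scene","side","wrist"):
    p,d=arm.read_camera(n);np.savez(f"pics/{n}0.npz",p=p,d=d);cv2.imwrite(f"pics/{n}0.png",p[:,:,::-1]);print(n,arm.calibration(n))
E
```

```text
pics
{'clock': 0.0, 'qpos': [1.143, 0.384, 0.044, 1.6, -0.018, 1.161, -0.05], 'joint_vel': [0.0, -0.001, 0.0, -0.0, 0.001, 0.0, -0.002], 'joint_torque': [-0.0, -43.346, 1.025, -24.951, 0.011, 0.011, 0.0], 'ee_pos': [210.191, -614.052, 229.861], 'tcp_rot': [-3.096, -0.515, 0.001], 'contact_force': [0.073, 0.073, 0.116], 'wrist_torque': [0.018, -0.016, 0.012], 'grip_force': 0.0, 'finger_gap': 1.0}
-18.700000000000003
scene {'fx': 395.66324561670825, 'fy': 395.66324561670825, 'cx': 284.553798670117, 'cy': 210.5398980281854, 'rvec': array([ 2.31242976,  0.83551167, -0.30666307]), 'tvec': array([-422.64306037, -254.38072786, 1386.18945735])}
side {'fx': 409.9600546441665, 'fy': 409.9600546441665, 'cx': 281.1843014924209, 'cy': 205.52824948465454, 'rvec': array([ 0.37176771, -2.76509319,  1.22568685]), 'tvec': array([ 528.64355338,  138.79250827, 1051.97107525])}
wrist {'fx': 293.9737293585475, 'fy': 293.9737293585475, 'cx': 274.77082583765815, 'cy': 216.21053818826522, 'mount': array([[-9.41578165e-04, -9.44602348e-01, -3.28215658e-01,
         8.39825046e+01],
       [ 9.99999549e-01, -9.31266245e-04, -1.88599954e-04,
         4.79401100e-01],
       [-1.27504204e-04, -3.28215688e-01,  9.44602798e-01,
        -1.43439604e+02],
       [ 0.00000000e+00,  0.00000000e+00,  0.00000000e+00,
         1.00000000e+00]])}
```

View pics/scene0.png

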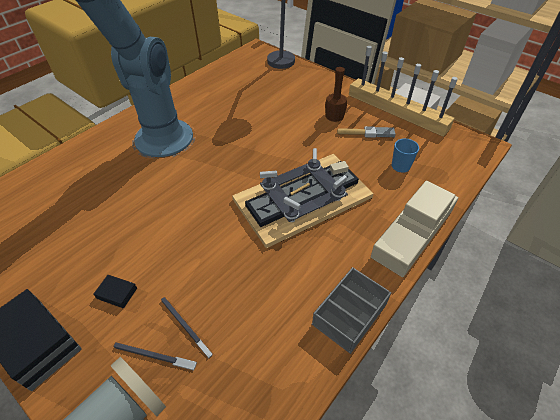

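View pics/side0.png

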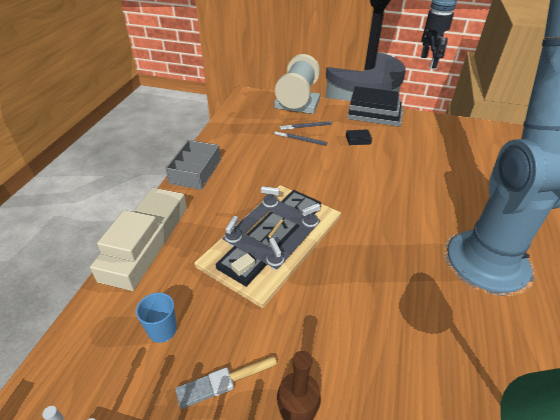

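The scene view shows the fixture around pixel (303,200), with knob bars near (268,176), (291,206), (314,158) and (341,182). The side view has the bars near (270,191), (311,210), (232,225) and (275,248). The rubstone lies on one end of the slate and the mug, mallet and brush are clear of it.

```bash
cat > h.py <<'E'
import numpy as np,cv2
from scipy.spatial.transform import Rotation as R
from cell import arm
def cloud(n,p,d,pose=None):
    c=arm.calibration(n);v,u=np.mgrid[:420,:560]
    P=np.stack([(u-c['cx'])/c['fx']*d,(v-c['cy'])/c['fy']*d,d],-1)
    if n=='wrist':
        M=c['mount'];P=P@M[:3,:3].T+M[:3,3]
        return P@R.from_rotvec(pose[1]).as_matrix().T+pose[0]
    Rm=R.from_rotvec(c['rvec']).as_matrix();return (P-c['tvec'])@Rm
def blobs(P,d,lo,hi,ctr=None,rad=250,mina=15):
    m=(d>0)&(P[...,2]>lo)&(P[...,2]<hi)
    if ctr is not None:m&=np.hypot(P[...,0]-ctr[0],P[...,1]-ctr[1])<rad
    n,l,st,_=cv2.connectedComponentsWithStats(m.astype(np.uint8))
    for i in range(1,n):
        if st[i,4]<mina:continue
        Q=P[l==i];r=cv2.minAreaRect(Q[:,:2].astype(np.float32));b=cv2.boxPoints(r)
        e=max([b[1]-b[0],b[2]-b[1]],key=np.linalg.norm)
        print(st[i,4],'ctr',np.round(r[0],1),'size',np.round(sorted(r[1]),1),'dir',round(float(np.arctan2(e[1],e[0]))%np.pi,3),'z',np.round(np.percentile(Q[:,2],[5,50,95]),1))
E
python3 - <<'E'
from h import *
for n in('scene','side'):
    f=np.load(f'pics/{n}0.npz');P=cloud(n,f['p'],f['d'])
    px=(200,303) if n=='scene' else (235,270)
    c=P[px];print(n,c)
    blobs(P,f['d'],80,105,c,170)
    blobs(P,f['d'],12,26,c,250,200)
E
```

```text
scene [576.26269774  50.83380433  40.90815001]
56 ctr [516. 181.] size [ 9.5 54.8] dir 2.218 z [88.3 97.7 99.5]
110 ctr [462.2  29.7] size [16.3 47.2] dir 0.829 z [82.9 94.4 99.7]
96 ctr [638.6 135.9] size [13.2 49. ] dir 1.472 z [82.7 96.1 99.8]
115 ctr [585.  -14.4] size [14.2 48.7] dir 0.005 z [83.2 95.6 99.6]
2325 ctr [550.8  83.3] size [213. 373.] dir 1.228 z [16.  21.1 24.1]
side [547.0984235  112.70123619  50.02439212]
130 ctr [582.7 -10.3] size [13.5 49.5] dir 0.034 z [82.6 93.1 98.3]
127 ctr [460.4  32.8] size [13.8 49.4] dir 0.831 z [82.9 94.7 98.3]
118 ctr [635.9 139.1] size [12.5 52. ] dir 1.493 z [83.2 95.2 98.8]
123 ctr [513.7 183.9] size [12.1 49.4] dir 2.202 z [83.7 96.2 99.1]
2989 ctr [548.1  83.9] size [211.7 375.2] dir 1.228 z [16.4 20.3 22.9]
```

Both views agree to about 3 mm: a (637,137), b (515,182), c (461,31) and d (584,-12). All are at the right heights, and the bars measure about 12 x 50 mm. I'll now plan the move to above the fixture centre.

```bash
cat >> h.py <<'E'
def go(x,y,z,psi=None,n=1,s=None):
    "tool-axis shift (cm) and spin to put TCP at x,y,z with tool x along psi (mod pi)"
    s=s or arm.sense();M=R.from_rotvec(s['tcp_rot']).as_matrix()
    d=M.T@(np.array([x,y,z])-s['ee_pos'])/10
    t=np.arctan2(M[1,0],M[0,0]);sp=0 if psi is None else (t-psi+np.pi/2)%np.pi-np.pi/2
    print('shift cm',np.round(d/n,2),'x',n,'spin',round(sp,3),'or',round(sp-np.sign(sp)*np.pi,3),'toolx',round(t,3),'q7',round(s['qpos'][6],2),'pos',np.round(s['ee_pos'],1))
def feel():
    s=arm.sense();M=R.from_rotvec(s['tcp_rot']).as_matrix();f=np.array(s['contact_force']);m=np.array(s['wrist_torque'])
    print('t%.2f'%s['clock'],'F',np.round(f,1),'M',np.round(m,3),'toolx %.3f'%np.arctan2(M[1,0],M[0,0]),'pos',np.round(s['ee_pos'],1),'gap %.3f grip %.0f q7 %.2f'%(s['finger_gap'],s['grip_force'],s['qpos'][6]))
E
python3 -c "
from h import *
go(550,84,230,1.482,3)"
```

```text
shift cm [ 18.25 -18.35   0.04] x 3 spin -1.152 or 1.99 toolx 0.33 q7 -0.05 pos [ 210.3 -614.3  230.2]
```

```bash
python3 -m handwheel '[[2,-2,0,0,0],[5,-5,0,0,0],[8,-8,0,0,0],[11,-11,0,0,0],[14,-14,0,0,0],[17,-17,0,0,0],[20,-20,0,0,0],[23,-23,0,0,0]]' 80; python3 -m handwheel '[[3,-3,0,0,0],[6,-6,0,0,0],[9,-9,0,0,0],[12,-12,0,0,0],[15,-15,0,0,0],[18,-18,0,0,0],[21,-21,0,0,0],[23,-23,0,0,0]]'; python3 -c "
from h import *
go(550,84,230,1.482,1);feel()"
```

```text
clock: 0.82
ee_pos: [351.5, -325.6, 231.1]
tcp_rot: [3.099, 0.515, -0.0]
contact_force: [0.8, -0.7, -0.1]
finger_gap: 0.503
grip_force: 0.0
clock: 1.48
ee_pos: [495.1, -32.0, 231.4]
tcp_rot: [-3.098, -0.52, -0.001]
contact_force: [1.1, 0.2, -0.3]
finger_gap: 0.497
grip_force: 0.0
shift cm [ 8.97 -9.17  0.16] x 1 spin -1.15 or 1.992 toolx 0.332 q7 -1.31 pos [495.1 -32.  231.4]
t1.48 F [ 1.1  0.2 -0.3] M [ 0.012 -0.053  0.012] toolx 0.332 pos [495.1 -32.  231.4] gap 0.497 grip 0 q7 -1.31
```

```bash
python3 -m handwheel '[[2,-2,0,-0.12,0],[4,-4,0,-0.24,0],[6,-6,0,-0.36,0],[8,-8,0,-0.48,0],[9,-9.2,0,-0.6,0],[9,-9.2,0,-0.72,0],[9,-9.2,0,-0.84,0],[9,-9.2,0,-0.9,0]]'
python3 - <<'E'
from h import *
s=arm.sense();p,d=arm.read_camera('wrist');cv2.imwrite('pics/w1.png',p[:,:,::-1])
P=cloud('wrist',p,d,(s['ee_pos'],s['tcp_rot']));feel()
blobs(P,d,82,105,(550,84),170)
blobs(P,d,90,105,(550,84),170)
E
```

```text
clock: 2.15
ee_pos: [549.4, 81.2, 230.8]
tcp_rot: [-2.56, -1.82, 0.001]
contact_force: [1.0, -0.4, 0.1]
finger_gap: 0.502
grip_force: 0.0
t2.20 F [0.1 0.9 0.2] M [-0.029  0.05  -0.077] toolx 1.235 pos [549.4  80.8 230.7] gap 0.500 grip 0 q7 -0.70
908 ctr [637.8 136.4] size [12.4 49.5] dir 1.481 z [86.7 97.4 98.9]
862 ctr [515.5 180.1] size [12.2 50. ] dir 2.209 z [88.7 97.4 98.9]
276 ctr [465.4  34.5] size [11.8 39.3] dir 0.766 z [86.1 97.3 98.7]
369 ctr [595.  -12.6] size [13.  27.5] dir 0.091 z [84.6 96.4 98.6]
25 ctr [559.8 -12.3] size [2.1 6.9] dir 1.052 z [83.8 91.1 96.9]
827 ctr [637.8 136.4] size [12.4 49.5] dir 1.48 z [93.  97.5 98.9]
810 ctr [515.5 180.1] size [12.2 50. ] dir 2.209 z [94.4 97.5 99. ]
243 ctr [468.1  36.7] size [11.8 32.1] dir 0.793 z [92.5 97.4 98.7]
283 ctr [594.9 -13. ] size [12.3 27.6] dir 0.064 z [91.1 97.2 98.7]
```

View pics/w1.png

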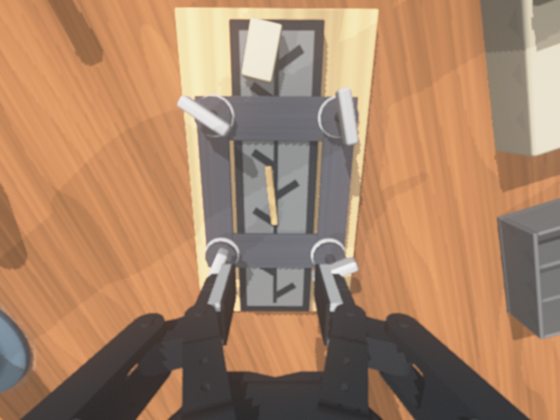

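The wrist view has knob a at (346,116) and b at (203,114) fully visible. Knobs c (217,263) and d (340,266) are partly hidden by the fingers. Using a and b with the fixture geometry, c is at (461.5,29.4) and d at (584,-14.3), which agrees with the scene and side views.

```bash
python3 -c "
from h import *
go(637.7,136.5,70,1.481)"
```

```text
shift cm [ 8.17  6.52 16.06] x 1 spin -0.246 or 2.896 toolx 1.235 q7 -0.7 pos [549.4  80.8 230.7]
```

```bash
python3 -m handwheel '[[2.5,2,1,-0.1,0],[5.2,4.2,2,-0.2,0],[7.5,6,4,-0.25,0],[8.2,6.5,7,-0.25,0],[8.2,6.5,10,-0.25,0],[8.2,6.5,11.5,-0.25,0],[8.2,6.5,12,-0.25,0],[8.2,6.5,12,-0.25,0]]'
python3 - <<'E'
from h import *
s=arm.sense();p,d=arm.read_camera('wrist');cv2.imwrite('pics/w2.png',p[:,:,::-1])
P=cloud('wrist',p,d,(s['ee_pos'],s['tcp_rot']));feel()
blobs(P,d,90,105,(637,136),60);go(637.7,136.5,70,1.481)
E
```

```text
clock: 2.87
ee_pos: [636.9, 135.1, 109.5]
tcp_rot: [-2.32, -2.116, 0.006]
contact_force: [-0.0, -0.1, -0.3]
finger_gap: 0.497
grip_force: 0.0
t2.92 F [-0.6  0.1 -0. ] M [-0.025  0.004 -0.043] toolx 1.479 pos [638.3 135.6 111.5] gap 0.499 grip 0 q7 -0.64
1527 ctr [638.  136.9] size [11.8 49.8] dir 1.486 z [94.8 97.5 98.7]
shift cm [ 0.08 -0.07  4.15] x 1 spin -0.002 or 3.139 toolx 1.479 q7 -0.64 pos [638.3 135.6 111.5]
```

View pics/w2.png

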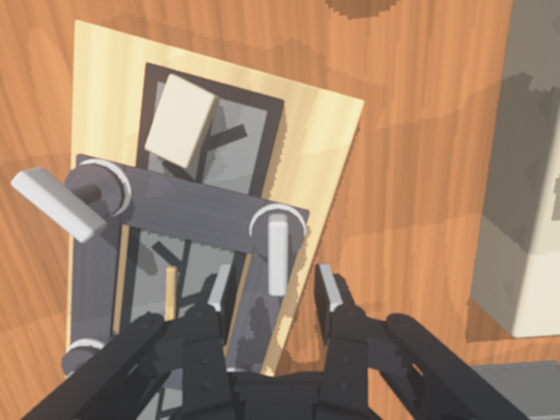

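The bar of knob a, at (278,258), stands centred between the fingers and lined up with them. Next I descend and close.

```bash
python3 -m handwheel '[[0.1,0,2,0,0],[0.1,0,3.5,0,0],[0.1,0,4.1,0,0],[0.1,0,4.1,0,-0.4],[0.1,0,4.1,0,-1],[0.1,0,4.1,0,-1],[0.1,0,4.1,0,-1],[0.1,0,4.1,0,-1]]' 80; python3 -c "
from h import *
feel()"
```

```text
clock: 3.58
ee_pos: [638.9, 137.2, 71.4]
tcp_rot: [2.32, 2.118, 0.001]
contact_force: [-0.8, -0.6, 2.9]
finger_gap: 0.123
grip_force: 78.5
t3.58 F [-0.8 -0.6  2.9] M [-0.128  0.331  0.023] toolx 1.480 pos [638.9 137.2  71.4] gap 0.123 grip 79 q7 -0.67
```

```bash
python3 -m handwheel '[[0,0,0,0.05,-1],[0,0,0,0.1,-1],[0,0,0,0.15,-1],[0,0,0,0.2,-1],[0,0,0,0.25,-1],[0,0,0,0.3,-1],[0,0,0,0.35,-1],[0,0,0,0.4,-1]]'; python3 -c "
from h import *
feel()"
```

```text
clock: 4.25
ee_pos: [638.8, 137.2, 71.4]
tcp_rot: [2.694, 1.614, 0.001]
contact_force: [-2.2, -0.9, 2.1]
finger_gap: 0.125
grip_force: 78.8
t4.25 F [-2.2 -0.9  2.1] M [-0.145  0.342  0.392] toolx 1.080 pos [638.8 137.2  71.4] gap 0.125 grip 79 q7 -1.03
```

```bash
python3 -m handwheel '[[0,0,0,0.02,-1],[0,0,0,0.04,-1],[0,0,0,0.06,-1],[0,0,0,0.08,-1],[0,0,0,0.1,-1],[0,0,0,0.12,-1],[0,0,0,0.14,-1],[0,0,0,0.16,-1]]'; python3 -c "
from h import *
feel()"
```

```text
clock: 4.92
ee_pos: [638.8, 137.2, 71.3]
tcp_rot: [2.814, 1.394, 0.001]
contact_force: [-2.3, -1.7, 5.0]
finger_gap: 0.124
grip_force: 79.3
t4.92 F [-2.3 -1.7  5. ] M [-0.272  0.507  0.493] toolx 0.920 pos [638.8 137.2  71.3] gap 0.124 grip 79 q7 -1.17
```

```bash
python3 -c "
from h import *
for i in range(3): arm.read_camera('side');feel()"
```

```text
t4.97 F [-2.  -2.1  6.5] M [-0.319  0.531  0.458] toolx 0.919 pos [638.8 137.2  71.3] gap 0.122 grip 79 q7 -1.17
t5.02 F [-2.5 -1.6  5.6] M [-0.307  0.558  0.509] toolx 0.921 pos [638.8 137.3  71.3] gap 0.122 grip 79 q7 -1.17
t5.07 F [-2.9 -1.   6.2] M [-0.275  0.521  0.426] toolx 0.921 pos [638.8 137.2  71.3] gap 0.125 grip 79 q7 -1.17
```

```bash
python3 -m handwheel '[[0,0,0,0.01,-1],[0,0,0,0.02,-1],[0,0,0,0.03,-1],[0,0,0,0.04,-1],[0,0,0,0.04,-1],[0,0,0,0.05,-1],[0,0,0,0.06,-1],[0,0,0,0.07,-1]]'; python3 -c "
from h import *
feel()
for i in range(4): arm.read_camera('side');feel()"
```

```text
clock: 5.73
ee_pos: [638.8, 137.2, 71.3]
tcp_rot: [2.861, 1.296, 0.001]
contact_force: [-1.4, -1.8, 5.8]
finger_gap: 0.124
grip_force: 79.3
t5.73 F [-1.4 -1.8  5.8] M [-0.308  0.49   0.51 ] toolx 0.851 pos [638.8 137.2  71.3] gap 0.124 grip 79 q7 -1.23
t5.78 F [-2.8 -0.9  5.7] M [-0.281  0.535  0.49 ] toolx 0.850 pos [638.8 137.2  71.3] gap 0.118 grip 79 q7 -1.23
t5.83 F [-2.3 -1.4  6. ] M [-0.283  0.499  0.48 ] toolx 0.851 pos [638.8 137.2  71.3] gap 0.130 grip 79 q7 -1.23
t5.88 F [-2.9 -1.8  5.8] M [-0.3    0.526  0.431] toolx 0.851 pos [638.8 137.2  71.3] gap 0.121 grip 79 q7 -1.23
t5.93 F [-2.2 -2.2  4.8] M [-0.286  0.545  0.451] toolx 0.851 pos [638.8 137.2  71.3] gap 0.124 grip 79 q7 -1.23
```

```bash
python3 -m handwheel '[[0,0,0,0.01,-1],[0,0,0,0.01,-1],[0,0,0,0.02,-1],[0,0,0,0.03,-1],[0,0,0,0.03,-1],[0,0,0,0.04,-1],[0,0,0,0.05,-1],[0,0,0,0.06,-1]]'; python3 -c "
from h import *
m=[arm.sense()['wrist_torque'][2]]
for i in range(7): arm.read_camera('side');m.append(arm.sense()['wrist_torque'][2])
print(np.round(m,3),np.mean(m[1:]));feel()"
```

```text
clock: 6.6
ee_pos: [638.8, 137.2, 71.3]
tcp_rot: [2.899, 1.21, 0.001]
contact_force: [-3.7, -1.3, 5.1]
finger_gap: 0.126
grip_force: 79.3
[0.524 0.456 0.488 0.463 0.453 0.508 0.499 0.526] 0.4848728450112741
t6.95 F [-3.2 -1.9  6. ] M [-0.31   0.496  0.526] toolx 0.791 pos [638.8 137.2  71.3] gap 0.128 grip 79 q7 -1.28
```

Turning another 0.06 rad raised the torque by 0.022 N m, which is the slope expected once the screw has bitten, so knob a is snug. I'll release, lift and go to c.

```bash
python3 -m handwheel '[[0,0,0,0,0],[0,0,0,0,0],[0,0,0,0,0],[0,0,-0.5,0,0],[0,0,-2,0,0],[0,0,-3.5,0,0],[0,0,-4.5,0,0],[0,0,-4.8,0,0]]'; python3 -c "
from h import *
feel();go(461.5,29.4,120,0.83)"
```

```text
clock: 7.62
ee_pos: [641.1, 138.2, 122.6]
tcp_rot: [2.899, 1.208, 0.011]
contact_force: [0.1, -0.3, -0.0]
finger_gap: 0.493
grip_force: 0.0
t7.62 F [ 0.1 -0.3 -0. ] M [-0.032 -0.067 -0.028] toolx 0.790 pos [641.1 138.2 122.6] gap 0.493 grip 0 q7 -1.26
shift cm [-20.37  -5.1    0.12] x 1 spin -0.04 or 3.101 toolx 0.79 q7 -1.26 pos [641.1 138.2 122.6]
```

```bash
python3 -m handwheel '[[-3.5,-0.9,0,-0.02,0],[-7,-1.8,0,-0.04,0],[-10.5,-2.7,0,-0.04,0],[-14,-3.6,0,-0.04,0],[-17.5,-4.5,0,-0.04,0],[-20.2,-5,0,-0.04,0],[-20.2,-5,0.5,-0.04,0],[-20.2,-5,0.5,-0.04,0]]'
python3 - <<'E'
from h import *
arm.read_camera('side');s=arm.sense();p,d=arm.read_camera('wrist')
P=cloud('wrist',p,d,(s['ee_pos'],s['tcp_rot']));feel()
blobs(P,d,90,105,(461,30),60);blobs(P,d,90,105,(638,137),60);go(461.5,29.4,70,.83)
E
```

```text
clock: 8.28
ee_pos: [459.3, 27.5, 113.1]
tcp_rot: [2.875, 1.263, -0.002]
contact_force: [0.7, 0.7, -0.0]
finger_gap: 0.498
grip_force: 0.0
t8.38 F [0.8 0.8 0.9] M [ 0.01  -0.046  0.016] toolx 0.830 pos [462.2  29.6 114.1] gap 0.503 grip 0 q7 -1.02
1479 ctr [462.1  29.8] size [12.  50.1] dir 0.816 z [94.8 97.5 98.7]
shift cm [-0.07 -0.04  4.41] x 1 spin 0.0 or -3.141 toolx 0.83 q7 -1.02 pos [462.2  29.6 114.1]
```

```bash
cat >> h.py <<'E'
def torque(n=5):
    m=[arm.sense()['wrist_torque'][2]]
    for i in range(n): arm.read_camera('side');m.append(arm.sense()['wrist_torque'][2])
    print('Mz',np.round(m,3),'mean',np.round(np.mean(m),3));feel()
E
python3 -m handwheel '[[0,0,2,0,0],[0,0,3.7,0,0],[0,0,4.3,0,0],[0,0,4.3,0,-0.4],[0,0,4.3,0.01,-1],[0,0,4.3,0.01,-1],[0,0,4.3,0.01,-1],[0,0,4.3,0.01,-1]]' 80 >/dev/null; python3 -c "
from h import *
torque(3)"; python3 -m handwheel '[[0,0,0,0.05,-1],[0,0,0,0.1,-1],[0,0,0,0.15,-1],[0,0,0,0.2,-1],[0,0,0,0.25,-1],[0,0,0,0.3,-1],[0,0,0,0.35,-1],[0,0,0,0.4,-1]]' >/dev/null;  python3 -c "
from h import *
torque(5)"
```

```text
Mz [-0.039 -0.035 -0.031 -0.008] mean -0.028
t9.20 F [1.9 2.4 0.4] M [ 0.54  -0.233 -0.008] toolx 0.820 pos [462.1  29.7  71.2] gap 0.125 grip 78 q7 -1.08
Mz [0.454 0.411 0.343 0.368 0.379 0.378] mean 0.389
t10.12 F [0.7 3.9 3.7] M [ 0.741 -0.177  0.378] toolx 0.422 pos [461.9  29.9  71.1] gap 0.123 grip 79 q7 -1.45
```

```bash
python3 -m handwheel '[[0,0,0,0.02,-1],[0,0,0,0.04,-1],[0,0,0,0.06,-1],[0,0,0,0.08,-1],[0,0,0,0.1,-1],[0,0,0,0.12,-1],[0,0,0,0.14,-1],[0,0,0,0.16,-1]]' >/dev/null; python3 -c "
from h import *
torque(5)"
```

```text
Mz [0.445 0.414 0.404 0.347 0.36  0.391] mean 0.394
t11.03 F [0.8 4.7 6.2] M [ 0.936 -0.153  0.391] toolx 0.260 pos [461.9  30.   71.1] gap 0.127 grip 79 q7 -1.61
```

```bash
python3 -m handwheel '[[0,0,0,0.02,-1],[0,0,0,0.04,-1],[0,0,0,0.06,-1],[0,0,0,0.08,-1],[0,0,0,0.1,-1],[0,0,0,0.12,-1],[0,0,0,0.14,-1],[0,0,0,0.16,-1]]' >/dev/null; python3 -c "
from h import *
torque(5)"
```

```text
Mz [0.444 0.393 0.503 0.463 0.438 0.441] mean 0.447
t11.95 F [0.7 4.9 5.7] M [ 1.002 -0.155  0.441] toolx 0.101 pos [461.8  30.1  71.1] gap 0.121 grip 79 q7 -1.75
```

```bash
python3 -m handwheel '[[0,0,0,0.01,-1],[0,0,0,0.02,-1],[0,0,0,0.03,-1],[0,0,0,0.04,-1],[0,0,0,0.05,-1],[0,0,0,0.06,-1],[0,0,0,0.06,-1],[0,0,0,0.06,-1]]' >/dev/null; python3 -c "
from h import *
torque(6)"
```

```text
Mz [0.447 0.458 0.419 0.451 0.493 0.456 0.443] mean 0.452
t12.92 F [0.1 5.2 6.7] M [ 0.94  -0.09   0.443] toolx 0.041 pos [461.8  30.2  71.1] gap 0.122 grip 79 q7 -1.81
```

```bash
python3 -m handwheel '[[0,0,0,0.01,-1],[0,0,0,0.02,-1],[0,0,0,0.03,-1],[0,0,0,0.04,-1],[0,0,0,0.05,-1],[0,0,0,0.06,-1],[0,0,0,0.07,-1],[0,0,0,0.07,-1]]' >/dev/null; python3 -c "
from h import *
torque(6)"
```

```text
Mz [0.472 0.508 0.508 0.554 0.426 0.497 0.529] mean 0.499
t13.88 F [0.4 4.6 5.5] M [ 1.014 -0.151  0.529] toolx -0.029 pos [461.8  30.2  71.1] gap 0.121 grip 79 q7 -1.88
```

```bash
python3 -m handwheel '[[0,0,0,0,0],[0,0,0,0,0],[0,0,0,0,0],[0,0,-0.5,0,0],[0,0,-2,0,0],[0,0,-3.5,0,0],[0,0,-4.5,0,0],[0,0,-4.8,-0.1,0]]' >/dev/null; python3 -c "
from h import *
feel();go(515.5,180.5,118,2.209)"
```

```text
t14.55 F [-0.2 -0.2 -0.6] M [-0.014 -0.027 -0.003] toolx 0.070 pos [462.   28.3 120.1] gap 0.498 grip 0 q7 -1.74
shift cm [  6.4  -14.81   0.22] x 1 spin 1.003 or -2.139 toolx 0.07 q7 -1.74 pos [462.   28.3 120.1]
```

```bash
python3 -m handwheel '[[1,-2.5,0,-0.12,0],[2,-5,0,-0.24,0],[3,-7.5,0,-0.36,0],[4,-10,0,-0.48,0],[5.2,-12.5,0,-0.6,0],[6.4,-14.8,0.1,-0.72,0],[6.4,-14.8,0.2,-0.84,0],[6.4,-14.8,0.2,-0.96,0]]' >/dev/null; python3 -m handwheel '[[0,0,0,-0.12,0],[0,0,0,-0.24,0],[0,0,0,-0.36,0],[0,0,0,-0.48,0],[0,0,0,-0.6,0],[0,0,0,-0.72,0],[0,0,0,-0.84,0],[0,0,0,-0.96,0]]' >/dev/null
python3 - <<'E'
from h import *
arm.read_camera('side');s=arm.sense();p,d=arm.read_camera('wrist')
P=cloud('wrist',p,d,(s['ee_pos'],s['tcp_rot']));feel()
blobs(P,d,90,105,(515,181),60);go(515.5,180.5,70,2.209)
E
```

```text
t15.98 F [ 0.3 -1.  -0.2] M [-0.03   0.011 -0.004] toolx 1.988 pos [514.3 180.  116. ] gap 0.499 grip 0 q7 -0.29
1448 ctr [515.3 180.5] size [12.  49.9] dir 2.209 z [94.  97.5 98.7]
shift cm [-0.    0.14  4.6 ] x 1 spin -0.221 or 2.921 toolx 1.988 q7 -0.29 pos [514.3 180.  116. ]
```

```bash
python3 -m handwheel '[[0,0.1,0.8,-0.12,0],[0,0.1,2,-0.22,0],[0,0.1,3.8,-0.22,0],[0,0.1,4.5,-0.22,0],[0,0.1,4.5,-0.22,-0.5],[0,0.1,4.5,-0.22,-1],[0,0.1,4.5,-0.22,-1],[0,0.1,4.5,-0.22,-1]]' 80 >/dev/null; python3 -c "
from h import *
torque(3)"; python3 -m handwheel '[[0,0,0,0.05,-1],[0,0,0,0.1,-1],[0,0,0,0.15,-1],[0,0,0,0.2,-1],[0,0,0,0.25,-1],[0,0,0,0.3,-1],[0,0,0,0.35,-1],[0,0,0,0.4,-1]]' >/dev/null;  python3 -c "
from h import *
torque(5)"
```

```text
Mz [-0.015  0.039 -0.017 -0.035] mean -0.007
t16.80 F [ 0.4  0.5 -1.3] M [ 0.048 -0.136 -0.035] toolx 2.210 pos [515.9 181.7  72. ] gap 0.122 grip 79 q7 -0.14
Mz [0.389 0.371 0.339 0.404 0.35  0.359] mean 0.369
t17.72 F [2.2 0.7 0.5] M [ 0.108 -0.329  0.359] toolx 1.812 pos [516.2 181.9  71.9] gap 0.120 grip 79 q7 -0.50
```

```bash
python3 -m handwheel '[[0,0,0,0.02,-1],[0,0,0,0.04,-1],[0,0,0,0.06,-1],[0,0,0,0.08,-1],[0,0,0,0.1,-1],[0,0,0,0.12,-1],[0,0,0,0.14,-1],[0,0,0,0.16,-1]]' >/dev/null; python3 -c "
from h import *
torque(5)"
```

```text
Mz [0.411 0.405 0.431 0.457 0.438 0.344] mean 0.414
t18.63 F [4.2 2.5 2.4] M [ 0.375 -0.866  0.344] toolx 1.650 pos [516.2 181.9  71.9] gap 0.122 grip 80 q7 -0.64
```

```bash
python3 -m handwheel '[[0,0,0,0.01,-1],[0,0,0,0.02,-1],[0,0,0,0.03,-1],[0,0,0,0.04,-1],[0,0,0,0.06,-1],[0,0,0,0.08,-1],[0,0,0,0.1,-1],[0,0,0,0.1,-1]]' >/dev/null; python3 -c "
from h import *
torque(7)"
```

```text
Mz [0.382 0.416 0.421 0.414 0.425 0.415 0.372 0.357] mean 0.4
t19.65 F [3.6 2.1 3. ] M [ 0.35  -0.926  0.357] toolx 1.550 pos [516.3 181.9  71.9] gap 0.124 grip 80 q7 -0.73
```

```bash
python3 -m handwheel '[[0,0,0,0.02,-1],[0,0,0,0.04,-1],[0,0,0,0.06,-1],[0,0,0,0.08,-1],[0,0,0,0.1,-1],[0,0,0,0.12,-1],[0,0,0,0.14,-1],[0,0,0,0.16,-1]]' >/dev/null; python3 -c "
from h import *
torque(5)"
```

```text
Mz [0.453 0.435 0.368 0.399 0.415 0.458] mean 0.421
t20.57 F [5.4 2.4 3.1] M [ 0.287 -1.002  0.458] toolx 1.390 pos [516.5 181.9  71.9] gap 0.121 grip 80 q7 -0.87
```

```bash
python3 -m handwheel '[[0,0,0,0.02,-1],[0,0,0,0.04,-1],[0,0,0,0.06,-1],[0,0,0,0.08,-1],[0,0,0,0.1,-1],[0,0,0,0.12,-1],[0,0,0,0.12,-1],[0,0,0,0.12,-1]]' >/dev/null; python3 -c "
from h import *
torque(6)"
```

```text
Mz [0.481 0.487 0.491 0.38  0.445 0.41  0.465] mean 0.451
t21.53 F [5.2 1.7 2.1] M [ 0.33  -1.04   0.465] toolx 1.270 pos [516.6 181.9  71.9] gap 0.124 grip 80 q7 -0.98
```

```bash
python3 -m handwheel '[[0,0,0,0.02,-1],[0,0,0,0.04,-1],[0,0,0,0.06,-1],[0,0,0,0.08,-1],[0,0,0,0.09,-1],[0,0,0,0.09,-1],[0,0,0,0.09,-1],[0,0,0,0.09,-1]]' >/dev/null; python3 -c "
from h import *
torque(6)"
```

```text
Mz [0.482 0.445 0.468 0.5   0.483 0.469 0.464] mean 0.473
t22.50 F [5.  2.1 2.2] M [ 0.391 -1.075  0.464] toolx 1.180 pos [516.6 181.9  71.9] gap 0.120 grip 80 q7 -1.06
```

```bash
python3 -m handwheel '[[0,0,0,0,0],[0,0,0,0,0],[0,0,0,0,0],[0,0,-0.5,0,0],[0,0,-2,0,0],[0,0,-3.5,0,0],[0,0,-4.5,0,0],[0,0,-4.6,-0.1,0]]' >/dev/null; python3 -c "
from h import *
feel();go(584,-14,116,0.02)"
```

```text
t23.17 F [1.1 0.7 0.5] M [ 0.013 -0.017  0.015] toolx 1.281 pos [515.9 181.9 119.4] gap 0.502 grip 0 q7 -0.93
shift cm [-16.82  12.12   0.35] x 1 spin 1.261 or -1.881 toolx 1.281 q7 -0.93 pos [515.9 181.9 119.4]
```

```bash
python3 -m handwheel '[[-2.5,1.8,0,-0.12,0],[-5.3,3.8,0,-0.24,0],[-8.1,5.8,0,-0.36,0],[-10.9,7.8,0,-0.48,0],[-13.7,9.8,0,-0.6,0],[-16.8,12.1,0,-0.72,0],[-16.8,12.1,0.2,-0.84,0],[-16.8,12.1,0.2,-0.94,0]]' >/dev/null; python3 -m handwheel '[[0,0,0,-0.12,0],[0,0,0,-0.24,0],[0,0,0,-0.36,0],[0,0,0,-0.48,0],[0,0,0,-0.6,0],[0,0,0,-0.72,0],[0,0,0,-0.84,0],[0,0,0,-0.94,0]]' >/dev/null
python3 - <<'E'
from h import *
arm.read_camera('side');s=arm.sense();p,d=arm.read_camera('wrist')
P=cloud('wrist',p,d,(s['ee_pos'],s['tcp_rot']));feel()
blobs(P,d,90,105,(584,-14),60);go(584,-14,70,.02)
E
```

```text
t24.60 F [ 0.5 -0.2 -0.7] M [-0.027 -0.005 -0.009] toolx -3.124 pos [582.  -14.5 114.8] gap 0.500 grip 0 q7 1.15
1425 ctr [584.2 -14.5] size [12.  50.3] dir 0.076 z [94.9 97.5 98.6]
shift cm [-0.21  0.05  4.48] x 1 spin -0.003 or 3.139 toolx -3.124 q7 1.15 pos [582.  -14.5 114.8]
```

```bash
python3 -m handwheel '[[-0.2,0,1.5,-0.06,0],[-0.2,0,3,-0.06,0],[-0.2,0,4.3,-0.06,0],[-0.2,0,4.4,-0.06,-0.4],[-0.2,0,4.4,-0.06,-1],[-0.2,0,4.4,-0.06,-1],[-0.2,0,4.4,-0.06,-1],[-0.2,0,4.4,-0.06,-1]]' 80 >/dev/null; python3 -c "
from h import *
torque(3)"; python3 -m handwheel '[[0,0,0,0.05,-1],[0,0,0,0.1,-1],[0,0,0,0.15,-1],[0,0,0,0.2,-1],[0,0,0,0.25,-1],[0,0,0,0.3,-1],[0,0,0,0.35,-1],[0,0,0,0.4,-1]]' >/dev/null;  python3 -c "
from h import *
torque(5)"
```

```text
Mz [ 0.008  0.025 -0.031  0.052] mean 0.013
t25.42 F [-0.4  2.  -6.1] M [0.343 0.15  0.052] toolx -3.063 pos [584.1 -13.5  70.8] gap 0.123 grip 78 q7 1.17
Mz [0.446 0.439 0.351 0.381 0.365 0.342] mean 0.387
t26.33 F [-0.7  2.9 -8.7] M [0.653 0.163 0.342] toolx 2.822 pos [584.1 -13.2  70.8] gap 0.127 grip 78 q7 0.81
```

```bash
python3 -m handwheel '[[0,0,0,0.02,-1],[0,0,0,0.04,-1],[0,0,0,0.06,-1],[0,0,0,0.08,-1],[0,0,0,0.1,-1],[0,0,0,0.12,-1],[0,0,0,0.14,-1],[0,0,0,0.16,-1]]' >/dev/null; python3 -c "
from h import *
torque(5)"
```

```text
Mz [0.442 0.393 0.412 0.471 0.43  0.405] mean 0.426
t27.25 F [ -1.    4.6 -10.4] M [0.946 0.295 0.405] toolx 2.660 pos [584.2 -13.1  70.8] gap 0.122 grip 78 q7 0.67
```

```bash
python3 -m handwheel '[[0,0,0,0.02,-1],[0,0,0,0.04,-1],[0,0,0,0.06,-1],[0,0,0,0.08,-1],[0,0,0,0.1,-1],[0,0,0,0.1,-1],[0,0,0,0.1,-1],[0,0,0,0.1,-1]]' >/dev/null; python3 -c "
from h import *
torque(7)"
```

```text
Mz [0.384 0.427 0.383 0.39  0.464 0.415 0.434 0.392] mean 0.411
t28.27 F [-0.5  5.  -9.9] M [1.02  0.203 0.392] toolx 2.560 pos [584.2 -13.   70.8] gap 0.124 grip 78 q7 0.58
```

```bash
python3 -m handwheel '[[0,0,0,0.02,-1],[0,0,0,0.04,-1],[0,0,0,0.06,-1],[0,0,0,0.08,-1],[0,0,0,0.1,-1],[0,0,0,0.12,-1],[0,0,0,0.14,-1],[0,0,0,0.14,-1]]' >/dev/null; python3 -c "
from h import *
torque(6)"
```

```text
Mz [0.415 0.428 0.469 0.466 0.419 0.447 0.444] mean 0.441
t29.23 F [ -0.2   5.9 -10.4] M [1.001 0.21  0.444] toolx 2.420 pos [584.4 -12.9  70.8] gap 0.122 grip 78 q7 0.46
```

```bash
python3 -m handwheel '[[0,0,0,0.02,-1],[0,0,0,0.04,-1],[0,0,0,0.06,-1],[0,0,0,0.08,-1],[0,0,0,0.1,-1],[0,0,0,0.1,-1],[0,0,0,0.1,-1],[0,0,0,0.1,-1]]' >/dev/null; python3 -c "
from h import *
torque(7)"
```

```text
Mz [0.419 0.441 0.505 0.445 0.496 0.486 0.499 0.452] mean 0.468
t30.25 F [ 0.   4.8 -9.8] M [0.981 0.177 0.452] toolx 2.321 pos [584.4 -12.8  70.8] gap 0.124 grip 78 q7 0.37
```

Reading 0.468 N m and rising, so all four are snug. I'll add a little margin on d and pause so that stage is met, then start the second pass from this grasp.

```bash
python3 -m handwheel '[[0,0,0,0.02,-1],[0,0,0,0.04,-1],[0,0,0,0.05,-1],[0,0,0,0.05,-1],[0,0,0,0.05,-1],[0,0,0,0.05,-1],[0,0,0,0.05,-1],[0,0,0,0.05,-1]]' >/dev/null; python3 -c "
from h import *
torque(4)"; python3 -m handwheel '[[0,0,0,0.03,-1],[0,0,0,0.06,-1],[0,0,0,0.09,-1],[0,0,0,0.12,-1],[0,0,0,0.15,-1],[0,0,0,0.18,-1],[0,0,0,0.21,-1],[0,0,0,0.24,-1]]' >/dev/null; python3 -c "
from h import *
torque(6)"
```

```text
Mz [0.515 0.466 0.493 0.506 0.478] mean 0.491
t31.12 F [ -0.8   4.7 -11. ] M [1.013 0.132 0.478] toolx 2.271 pos [584.4 -12.7  70.8] gap 0.125 grip 78 q7 0.32
Mz [0.61  0.593 0.581 0.605 0.558 0.605 0.591] mean 0.592
t32.08 F [  0.1   5.7 -11. ] M [1.047 0.056 0.591] toolx 2.032 pos [584.6 -12.7  70.9] gap 0.122 grip 78 q7 0.11
```

```bash
python3 -m handwheel '[[0,0,0,0.02,-1],[0,0,0,0.04,-1],[0,0,0,0.06,-1],[0,0,0,0.08,-1],[0,0,0,0.1,-1],[0,0,0,0.11,-1],[0,0,0,0.11,-1],[0,0,0,0.11,-1]]' >/dev/null; python3 -c "
from h import *
torque(5)"; python3 -m handwheel '[[0,0,0,0,0],[0,0,0,0,0],[0,0,0,0,0],[0,0,-0.5,0,0],[0,0,-2,0,0],[0,0,-3.5,0,0],[0,0,-4.5,0,0],[0,0,-4.6,0,0]]' >/dev/null; python3 -c "
from h import *
feel();go(515.5,180.7,116,1.42)"
```

```text
Mz [0.647 0.67  0.646 0.641 0.645 0.615] mean 0.644
t33.00 F [  0.1   5.4 -11.1] M [1.117 0.069 0.615] toolx 1.922 pos [584.7 -12.6  70.8] gap 0.124 grip 78 q7 0.01
t33.67 F [ 0.5  1.1 -0.1] M [ 0.061  0.037 -0.018] toolx 1.918 pos [588.  -14.8 121.1] gap 0.499 grip 0 q7 0.05
shift cm [20.85 -0.16  0.44] x 1 spin 0.498 or -2.643 toolx 1.918 q7 0.05 pos [588.  -14.8 121.1]
```

```bash
python3 -m handwheel '[[3.5,0,0,0.1,0],[7,0,0,0.2,0],[10.5,0,0,0.3,0],[14,0,0,0.4,0],[17.5,0.1,0,0.5,0],[20.5,0.1,0,0.5,0],[20.5,0.1,0,0.5,0],[20.5,0.1,0,0.5,0]]' >/dev/null
python3 - <<'E'
from h import *
arm.read_camera('side');s=arm.sense();p,d=arm.read_camera('wrist')
P=cloud('wrist',p,d,(s['ee_pos'],s['tcp_rot']));feel()
blobs(P,d,90,105,(515.5,180.5),60);go(515.4,180.6,70,1.42)
E
```

```text
t34.43 F [-0.4 -0.1 -0.4] M [ 0.002 -0.023  0.002] toolx 1.419 pos [516.3 177.6 117.2] gap 0.503 grip 0 q7 -0.78
1422 ctr [515.4 180.8] size [11.8 49.6] dir 1.428 z [95.1 97.5 98.7]
shift cm [ 0.29 -0.13  4.72] x 1 spin -0.001 or 3.141 toolx 1.419 q7 -0.78 pos [516.3 177.6 117.2]
```

```bash
python3 -m handwheel '[[0.3,-0.1,2,0,0],[0.3,-0.1,3.7,0,0],[0.3,-0.1,4.6,0,0],[0.3,-0.1,4.6,0,-0.4],[0.3,-0.1,4.6,0,-1],[0.3,-0.1,4.6,0,-1],[0.3,-0.1,4.6,0,-1],[0.3,-0.1,4.6,0,-1]]' 80 >/dev/null; python3 -c "
from h import *
torque(1)"; python3 -m handwheel '[[0,0,0,0.06,-1],[0,0,0,0.13,-1],[0,0,0,0.2,-1],[0,0,0,0.27,-1],[0,0,0,0.34,-1],[0,0,0,0.4,-1],[0,0,0,0.45,-1],[0,0,0,0.48,-1]]' >/dev/null;  python3 -c "
from h import *
torque(5)"
```

```text
Mz [0.009 0.035] mean 0.022
t35.15 F [ 2.5 -1.7 -2.6] M [-0.393 -0.34   0.035] toolx 1.419 pos [516.3 180.8  71.8] gap 0.123 grip 79 q7 -0.83
Mz [0.564 0.537 0.532 0.602 0.538 0.584] mean 0.56
t36.07 F [ 1.8 -3.9 -0. ] M [-0.848 -0.507  0.584] toolx 0.941 pos [516.2 180.9  71.7] gap 0.121 grip 79 q7 -1.26
```

```bash
python3 -m handwheel '[[0,0,0,0.03,-1],[0,0,0,0.06,-1],[0,0,0,0.09,-1],[0,0,0,0.12,-1],[0,0,0,0.15,-1],[0,0,0,0.18,-1],[0,0,0,0.18,-1],[0,0,0,0.18,-1]]' >/dev/null;  python3 -c "
from h import *
torque(6)"
```

```text
Mz [0.658 0.62  0.647 0.635 0.616 0.604 0.596] mean 0.625
t37.03 F [ 2.2 -4.1  0.1] M [-0.804 -0.47   0.596] toolx 0.761 pos [516.2 180.9  71.7] gap 0.124 grip 80 q7 -1.42
```

```bash
python3 -m handwheel '[[0,0,0,0,0],[0,0,0,0,0],[0,0,0,0,0],[0,0,-0.5,0,0],[0,0,-2,0,0],[0,0,-3.5,0,0],[0,0,-4.5,0,0],[0,0,-4.5,0,0]]' >/dev/null; python3 -c "
from h import *
arm.read_camera('side');feel();go(638,136.7,116,1.03)"
```

```text
t37.75 F [-0.6 -0.8  0.2] M [ 0.052  0.019 -0.001] toolx 0.760 pos [516.2 182.9 117.8] gap 0.499 grip 0 q7 -1.39
shift cm [ 5.65 11.74  0.21] x 1 spin -0.27 or 2.872 toolx 0.76 q7 -1.39 pos [516.2 182.9 117.8]
```

```bash
python3 -m handwheel '[[1.4,3,0,-0.1,0],[2.9,6,0,-0.2,0],[4.3,9,0,-0.27,0],[5.6,11.7,0,-0.27,0],[5.6,11.7,0,-0.27,0],[5.6,11.7,0,-0.27,0],[5.6,11.7,0,-0.27,0],[5.6,11.7,0,-0.27,0]]' >/dev/null
python3 - <<'E'
from h import *
s=arm.sense();p,d=arm.read_camera('wrist')
P=cloud('wrist',p,d,(s['ee_pos'],s['tcp_rot']));feel()
blobs(P,d,90,105,(638,137),60);go(638,136.7,70,1.03)
E
```

```text
t38.47 F [ 0.2  1.  -0.4] M [-0.006  0.034 -0.008] toolx 1.033 pos [634.5 137.3 115.8] gap 0.500 grip 0 q7 -1.01
1455 ctr [638.2 137.2] size [11.9 49.4] dir 1.047 z [94.9 97.5 98.6]
shift cm [0.13 0.34 4.58] x 1 spin 0.003 or -3.139 toolx 1.033 q7 -1.01 pos [634.5 137.3 115.8]
```

```bash
python3 -m handwheel '[[0.1,0.3,2,-0.01,0],[0.1,0.3,3.7,-0.01,0],[0.1,0.3,4.5,-0.01,0],[0.1,0.3,4.5,-0.01,-0.4],[0.1,0.3,4.5,-0.01,-1],[0.1,0.3,4.5,-0.01,-1],[0.1,0.3,4.5,-0.01,-1],[0.1,0.3,4.5,-0.01,-1]]' 80 >/dev/null; python3 -c "
from h import *
torque(1)"; python3 -m handwheel '[[0,0,0,0.06,-1],[0,0,0,0.13,-1],[0,0,0,0.2,-1],[0,0,0,0.27,-1],[0,0,0,0.33,-1],[0,0,0,0.38,-1],[0,0,0,0.42,-1],[0,0,0,0.45,-1]]' >/dev/null;  python3 -c "
from h import *
torque(5)"
```

```text
Mz [ 0.027 -0.023] mean 0.002
t39.18 F [-5.1  1.   1.6] M [ 0.256  1.061 -0.023] toolx 1.041 pos [638.3 136.2  71.9] gap 0.120 grip 79 q7 -1.02
Mz [0.569 0.592 0.539 0.592 0.571 0.544] mean 0.568
t40.10 F [-6.1  1.6  2.8] M [0.234 1.212 0.544] toolx 0.594 pos [637.9 136.5  71.9] gap 0.123 grip 80 q7 -1.42
```

```bash
python3 -m handwheel '[[0,0,0,0.03,-1],[0,0,0,0.06,-1],[0,0,0,0.09,-1],[0,0,0,0.12,-1],[0,0,0,0.15,-1],[0,0,0,0.16,-1],[0,0,0,0.16,-1],[0,0,0,0.16,-1]]' >/dev/null;  python3 -c "
from h import *
torque(6)"
```

```text
Mz [0.649 0.705 0.58  0.652 0.639 0.565 0.617] mean 0.63
t41.07 F [-6.5  1.2  3.7] M [0.258 1.155 0.617] toolx 0.435 pos [637.8 136.7  71.9] gap 0.123 grip 80 q7 -1.56
```

```bash
python3 -m handwheel '[[0,0,0,0,0],[0,0,0,0,0],[0,0,0,0,0],[0,0,-0.5,0,0],[0,0,-2,0,0],[0,0,-3.5,0,0],[0,0,-4.5,0,0],[0,0,-4.5,0,0]]' >/dev/null; python3 -c "
from h import *
arm.read_camera('side');feel();go(462,29.8,116,.22)"
```

```text
t41.78 F [-0.6  1.   0. ] M [0.025 0.053 0.029] toolx 0.429 pos [641.7 135.3 119.2] gap 0.498 grip 0 q7 -1.55
shift cm [-20.73   2.11   0.21] x 1 spin 0.209 or -2.932 toolx 0.429 q7 -1.55 pos [641.7 135.3 119.2]
```

```bash
python3 -m handwheel '[[-3.5,0.3,0,0.1,0],[-7,0.7,0,0.2,0],[-10.5,1,0,0.2,0],[-14,1.4,0,0.2,0],[-17.5,1.8,0,0.2,0],[-20.4,2,0,0.2,0],[-20.4,2,0,0.2,0],[-20.4,2,0,0.2,0]]' >/dev/null
python3 - <<'E'
from h import *
arm.read_camera('side');s=arm.sense();p,d=arm.read_camera('wrist')
P=cloud('wrist',p,d,(s['ee_pos'],s['tcp_rot']));feel()
blobs(P,d,90,105,(462,30),60);go(462,29.8,70,.22)
E
```

```text
t42.55 F [ 0.9 -1.   0.3] M [ 0.035 -0.064  0.008] toolx 0.230 pos [463.4  32.2 116.6] gap 0.502 grip 0 q7 -1.57
1440 ctr [462.3  29.8] size [12.  49.6] dir 0.22 z [94.8 97.5 98.7]
shift cm [-0.2   0.2   4.66] x 1 spin 0.01 or -3.132 toolx 0.23 q7 -1.57 pos [463.4  32.2 116.6]
```

```bash
python3 -m handwheel '[[-0.2,0.2,2,0.01,0],[-0.2,0.2,3.7,0.01,0],[-0.2,0.2,4.6,0.01,0],[-0.2,0.2,4.6,0.01,-0.4],[-0.2,0.2,4.6,0.01,-1],[-0.2,0.2,4.6,0.01,-1],[-0.2,0.2,4.6,0.01,-1],[-0.2,0.2,4.6,0.01,-1]]' 80 >/dev/null; python3 -c "
from h import *
torque(1)"; python3 -m handwheel '[[0,0,0,0.06,-1],[0,0,0,0.13,-1],[0,0,0,0.2,-1],[0,0,0,0.27,-1],[0,0,0,0.33,-1],[0,0,0,0.38,-1],[0,0,0,0.42,-1],[0,0,0,0.45,-1]]' >/dev/null;  python3 -c "
from h import *
torque(5)"
```

```text
Mz [ 0.014 -0.003] mean 0.005
t43.27 F [ 1.5  1.5 -2.6] M [ 0.355 -0.328 -0.003] toolx 0.220 pos [462.   30.1  70.9] gap 0.125 grip 78 q7 -1.60
Mz [0.549 0.496 0.577 0.535 0.533 0.496] mean 0.531
t44.18 F [ 1.9  2.4 -1.9] M [ 0.635 -0.392  0.496] toolx -0.227 pos [462.   30.4  70.9] gap 0.122 grip 78 q7 -2.02
```

```bash
python3 -m handwheel '[[0,0,0,0.03,-1],[0,0,0,0.06,-1],[0,0,0,0.09,-1],[0,0,0,0.12,-1],[0,0,0,0.15,-1],[0,0,0,0.18,-1],[0,0,0,0.21,-1],[0,0,0,0.22,-1]]' >/dev/null;  python3 -c "
from h import *
torque(6)"
```

```text
Mz [0.609 0.613 0.596 0.623 0.598 0.609 0.638] mean 0.612
t45.15 F [ 2.5  4.7 -0.9] M [ 0.967 -0.405  0.638] toolx -0.448 pos [462.   30.5  70.9] gap 0.120 grip 79 q7 -2.23
```

```bash
python3 -m handwheel '[[0,0,0,0.02,-1],[0,0,0,0.04,-1],[0,0,0,0.05,-1],[0,0,0,0.05,-1],[0,0,0,0.05,-1],[0,0,0,0.05,-1],[0,0,0,0.05,-1],[0,0,0,0.05,-1]]' >/dev/null;  python3 -c "
from h import *
torque(5)"; python3 -m handwheel '[[0,0,0,0,0],[0,0,0,0,0],[0,0,0,0,0],[0,0,-0.5,0,0],[0,0,-2.5,0,0],[0,0,-5,0,0],[0,0,-8,0,0],[0,0,-11,0,0]]' >/dev/null; python3 -m handwheel '[[-2,-2,-3,0,0],[-4,-4,-6,0,0],[-6,-6,-9,0,0],[-6,-6,-9,0,0],[-6,-6,-9,0,0],[-6,-6,-9,0,0],[-6,-6,-9,0,0],[-6,-6,-9,0,0]]' >/dev/null
python3 - <<'E'
from h import *
s=arm.sense();p,d=arm.read_camera('wrist');cv2.imwrite('pics/w9.png',p[:,:,::-1])
P=cloud('wrist',p,d,(s['ee_pos'],s['tcp_rot']));feel()
blobs(P,d,90,105,(550,84),170)
p,d=arm.read_camera('scene');cv2.imwrite('pics/s9.png',p[:,:,::-1]);blobs(cloud('scene',p,d),d,80,105,(550,84),170)
E
```

```text
Mz [0.647 0.631 0.675 0.649 0.647 0.625] mean 0.645
t46.07 F [ 3.1  3.9 -1.6] M [ 0.92  -0.51   0.625] toolx -0.498 pos [462.   30.5  70.8] gap 0.125 grip 79 q7 -2.28
t47.45 F [ 0.6 -0.4 -0. ] M [ 0.019 -0.059 -0.048] toolx -0.503 pos [436.4 109.1 268.7] gap 0.500 grip 0 q7 -2.40
314 ctr [574.9  -2.3] size [11.9 20.6] dir 2.241 z [93.7 97.4 99. ]
848 ctr [637.7 136.3] size [12.3 49.5] dir 0.759 z [93.3 97.5 98.9]
585 ctr [461.8  30. ] size [12.3 49.9] dir 2.977 z [94.2 97.6 99.1]
550 ctr [515.7 180.1] size [12.  49.9] dir 1.074 z [94.3 97.5 98.9]
99 ctr [516.9 179.6] size [14.3 48.6] dir 0.997 z [84.2 94.9 99.8]
91 ctr [464.3  28.2] size [13.1 49.8] dir 2.952 z [84.7 96.3 99.9]
115 ctr [638.2 136. ] size [16.4 49.1] dir 0.682 z [83.3 95.4 99.7]
68 ctr [586.5 -15.7] size [ 8.2 48.9] dir 2.254 z [ 87.1  97.  100.4]
```

View pics/w9.png

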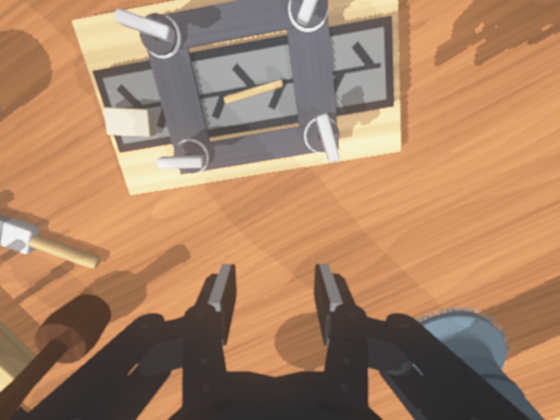

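View pics/s9.png

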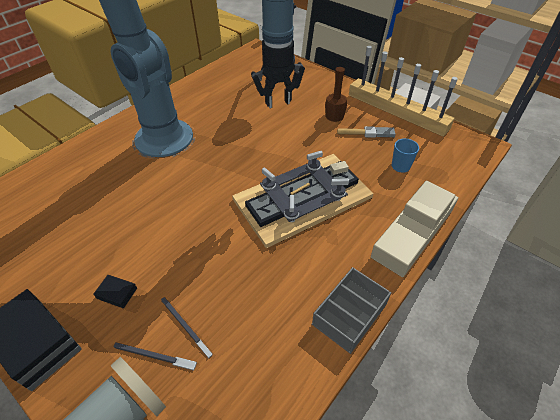

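The wrist view shows all four bars released, at about (143,25), (305,10), (328,138) and (180,162), with the rubstone (128,122) and pencil (253,92) still on the slate. In the scene view the other things are unmoved and the arm is clear. The spring-back of the bars gives 0.63 to 0.67 N m on each knob, inside the allowed band.

```bash
python3 -c "
from cell import arm
print(arm.job_done())"
```

```text
the job is handed in; nothing more can be done
None
```

I handed the job in at about 48 s of the 72 s: all four knobs were brought snug and then firm crosswise, to about 0.63–0.67 N m by feel and spring-back, and let go; the hand-in gave no verdict.

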